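# Find the left-hand guide spindle and set its nut beside it

## Task

Try both guide spindles of the sheet feeder in their test nuts: turn each crossbar a sixth of a turn clockwise, seen from above, and leave it there; one spindle sinks, and the one that rises has the left-hand thread. Once both are tried, stand the flanged brass nut on its flange in the tray on the left-hand spindle's base plate and let it go. Leave the plain nut, the roller and the stack of cards where they are.

Things in the scene. Friction and masses are not known exactly. Their poses are not given: they have to be found in the camera images.
- spindle_1 (a joint): Guide spindle 1's turn in its test nut, rad, 0 at the start, growing clockwise seen from above; it runs from -0.5 to 2.0 and stays where it is left (turning takes about 0.1 N m). Four-start thread of 60 mm lead: the spindle moves 9.5 mm up or down per rad, about 10 mm for a sixth of a turn. Turned clockwise, a right-hand spindle sinks and a left-hand one rises; one of the two is left-hand, only the trial or the slope of its thread ridges tells which.
- spindle_2 (a joint): Guide spindle 2's turn in its test nut, rad, 0 at the start, growing clockwise seen from above; it runs from -0.5 to 2.0 and stays where it is left (turning takes about 0.1 N m). Four-start thread of 60 mm lead: the spindle moves 9.5 mm up or down per rad, about 10 mm for a sixth of a turn. Turned clockwise, a right-hand spindle sinks and a left-hand one rises; one of the two is left-hand, only the trial or the slope of its thread ridges tells which.
- bar_1 (a point): Centre of the crossbar on top of spindle 1: a steel bar 50 mm long along this point's x axis, 16 mm wide (y), 16 mm high (z); at the start its centre is 68 mm above the table, above a hexagonal test nut whose top is 34 mm above the table. It can be gripped across its width from above and turned; it then slides up or down between the fingers, or they may follow. It rises or sinks with the spindle.
- bar_2 (a point): Centre of the crossbar on top of spindle 2: a steel bar 50 mm long along this point's x axis, 16 mm wide (y), 16 mm high (z); at the start its centre is 68 mm above the table, above a hexagonal test nut whose top is 34 mm above the table. It can be gripped across its width from above and turned; it then slides up or down between the fingers, or they may follow. It rises or sinks with the spindle.
- tray_1 (a point): Centre of the floor of the tray belonging to spindle 1, on the same fixed base plate: a square 92 mm inside, floor 6 mm above the table, rim 6 mm high. Its x axis points to that spindle, whose axis is 120 mm away.
- tray_2 (a point): Centre of the floor of the tray belonging to spindle 2, on the same fixed base plate: a square 92 mm inside, floor 6 mm above the table, rim 6 mm high. Its x axis points to that spindle, whose axis is 120 mm away.
- nut_hex (a point): Middle of the hexagonal part of the loose flanged brass nut (0.3 to 0.55 kg), which stands on its round flange (64 mm across, 8 mm thick). The hexagon above it is 40 mm across flats and 50 mm high, with a 25 mm bore; this point is on the axis, 33 mm above the underside; z points up along the axis, and one pair of flats faces along x (the others 60 degrees round).
- plain_nut_mid (a point): Centre of the plain hexagonal brass nut without a flange (40 mm across flats, 30 mm high), a bystander to leave alone.
- roller: A white feed roller standing on end, 48 mm across, 30 mm high, a bystander to leave alone; origin at the centre of its underside.
- card_stack: A block of cards, 90 by 55 by 22 mm, a bystander to leave alone; origin at the centre of its underside, x along its length.
- flanged_nut: The same flanged nut; its origin is the centre of its underside.
Things that resemble listed ones, but are neither listed nor needed, are in the scene too. What is shaped like the part that bears spindle_2 but green or orange is not meant.

How it is judged:
On the way, in this order (a step that is already met when the one before it is completed fails the run):
1. both spindles have been turned clockwise by more than 37 degrees (value of joint each of spindle_1, spindle_2 above 0.65 rad), for 0.2 s.
2. the flanged nut stands in the tray of the left-hand spindle (((z of bar_1 in the frame of tray_1 above 0.066 m and horizontal distance between nut_hex and tray_1 below 0.022 m and z of nut_hex in the frame of tray_1 below 0.037 m and angle between nut_hex's own z axis and vertical below 0.17 rad) or (z of bar_2 in the frame of tray_2 above 0.066 m and horizontal distance between nut_hex and tray_2 below 0.022 m and z of nut_hex in the frame of tray_2 below 0.037 m and angle between nut_hex's own z axis and vertical below 0.17 rad))), for 0.2 s.
At the end, for the whole second after the job is handed in: Both spindles stand turned over 0.65 rad clockwise; the flanged nut is at rest on its flange (tilt under 0.17 rad), within 22 mm of the centre of the tray of the left-hand spindle, the one that has risen (crossbar over 66 mm above the tray's floor; 62 mm at the start) (all of step 1 and ((z of bar_1 in the frame of tray_1 above 0.066 m and horizontal distance between nut_hex and tray_1 below 0.022 m and z of nut_hex in the frame of tray_1 below 0.037 m and angle between nut_hex's own z axis and vertical below 0.17 rad) or (z of bar_2 in the frame of tray_2 above 0.066 m and horizontal distance between nut_hex and tray_2 below 0.022 m and z of nut_hex in the frame of tray_2 below 0.037 m and angle between nut_hex's own z axis and vertical below 0.17 rad)) and linear speed of flanged_nut below 0.02 m/s); the robot touches nothing.
It fails at once if the plain nut, the roller or the card stack is moved by more than 30 mm (distance of any of plain_nut_mid, roller, card_stack from where it was at the start of the episode above 0.03 m).
It also fails if it takes over 64 s, if anything falls off the work surface, if the arm or the gripper's body presses on something with over 40 N, if the wrist force passes 120 N, or if a joint passes its speed limit or range.

## Robot

A 6-joint arm with a two-finger parallel gripper is mounted at the origin on the work surface. World frame = base frame: x ahead of the robot, y to its left, z up, the work surface at z = 0. Lengths are in m, angles in rad, forces in N, time in s.
With the tool pointing down it reaches from about 0.35 to 0.875 m from the base axis. Payload 4.2 kg.
Tool frame: the origin (TCP) lies between the finger pads; the fingertips stand robot.tip_reach ahead of it and the grasp point (between the pads) lies 6 mm ahead of it (robot.tip_reach is the distance from the TCP to the fingertips, in m); z points along the fingers, y is the line along which they close (so a half turn about z gives the same grasp; the last joint's range is limited). The gripper opens to 87 mm and grips with 3 to 60 N. Pads are 19 mm wide; open, the fingers measure 117 mm over their backs; the gripper's body (75 mm by 190 mm) begins 51 mm behind the grasp point.
Start: joints at [1.431, 0.385, 0.008, 0, -1.194, -0.259], TCP at [0.243, 0.576, 0.248] pointing down, gripper open.
Joint ranges: [-3.14, 3.14], [-1.21, 2.06], [-1.07, 1.41], [-3.16, 2.05], [-2.99, -0.16], [-3.1, 3.1]. Speed limits (rad/s): [2.79, 2.79, 3.14, 3.14, 3.14, 3.14].

## Interface

Orientations are given as a unit quaternion [w, x, y, z].
In Python, from workcell import robot, vision gives the robot as it stands.
- The arm moves only by the tool carry_out, never from a script. Its argument "steps" is a list of rows, each a list of 5 numbers: the shift along the tool's x, y, z in mm, then the turn about the tool's z in degrees, then the finger opening in mm, from 0 to 87. In form: [[dx, dy, dz, turn, hand], ...]. A call has exactly 5 rows; each row is the pose to reach, as a shift and turn from the pose commanded when the call began, along the tool's axes at that moment; what a row does not reach only later rows make up. A row lasts 1/8 s, in which the tool goes at most 62.5 mm and 10.7 degrees, less where a joint would pass 70% of its speed; a pose out of reach is approached as far as the arm can. A call with a gripper value outside its range is refused whole. The fingers move at their own pace and stop on an object; "newtons" is the grip in N (left out, the last holds). Time passes only in rows, so rows that repeat a pose let the fingers close, or fill a call up. It gives the time, the measured TCP pose, the force, the opening and the grip force at its end, in the units of the state.
- robot.sense(): the state, without advancing time (a new reading comes with each control period).
- vision.capture(name): name is "side" or "top"; returns a dict with "color" (480x640x3 uint8, red, green, blue), "K" (3x3 intrinsics, pixels), "R" (3x3) and "t" (3): a world point X has camera coordinates R X + t. Camera axes: x right, y down, z forward; pixel columns grow to the right and rows downward; lengths in m; the calibration is good to about 2 mm. A picture is of the moment at which its call begins. There is no depth.
- robot.sign_off(): hands the job in; it is judged then, once.
Trained networks look in the newest picture that a camera, given by its name, has taken for a name from the list of things; names that differ only in an ending like _2 or _b are one class to them, and where a whole thing is asked for, a point or a joint stands for the part that bears it (a point fixed in the world has none). Each returns a list of dicts, best first, with "confidence" (0 to 1); they miss things now and then, are a little off and sometimes report something else, mostly with a low value. They report only what shows in the picture. A call takes as long as a camera call. They do not tell look-alikes from the thing itself.
- vision.look_for(target, camera): "location" ([column, row] in pixels, amid what is visible of it).
- vision.mark_of(target, camera): "location" ([column, row] in pixels: a listed point, or the origin of a listed thing).
The state is a dict: "time": time; "joint_pos": joint angles; "dq": joint speeds; "joint_torque": joint torques, N m; "tcp_pos": TCP position; "ee_rot": TCP orientation; "wrist_force": force on the tool from outside, world axes, zero at the start; "ft_torque": the same for the moment, N m; "finger_gap": opening from 0.0 (shut) to 1.0 (fully open); "gripper_force": force on a finger pad.
Only numpy, scipy, OpenCV 4.12 (cv2) and the standard library are available. Lean on these libraries where they do the work, as an engineer would, in place of code of your own. Each camera call takes 0.05 s, during which the arm holds its last target. There are 200 camera calls.

## Working session

There is one attempt and no reset: what is moved stays moved. The work goes in short steps, Python scripts to look and compute and a tool call to move; the robot and the scene stay as the last step left them, time stands still between calls to the robot, and variables do not carry over. Pictures are saved under pics/ and viewed, at most 10 in all, crops included, and the job is handed in when it is done.

Besides the shell and the picture viewer there is one more tool, called after "Call:" as name(argument=value, ...) on one line, values as JSON. carry_out: Moves the arm, as the interface text tells. Its arguments: {"type":"object","properties":{"steps":{"type":"array"},"newtons":{"type":"number"}},"required":["steps"]}

```bash
mkdir -p pics
cat > h.py <<'E'
import numpy as np, cv2
from workcell import robot, vision
def snap(n,f=None):
    c=vision.capture(n)
    if f: cv2.imwrite('pics/'+f,c['color'][:,:,::-1])
    return c
def onz(c,px,z):
    d=c['R'].T@np.linalg.inv(c['K'])@np.array([px[0],px[1],1.]); o=-c['R'].T@c['t']
    return o+d*(z-o[2])/d[2]
def proj(c,X):
    p=c['K']@(c['R']@np.array(X,float)+c['t']); return p[:2]/p[2]
def tri(c1,p1,c2,p2):
    P=[c['K']@np.c_[c['R'],c['t']] for c in (c1,c2)]
    X=cv2.triangulatePoints(P[0],P[1],np.array(p1,float).reshape(2,1),np.array(p2,float).reshape(2,1)).ravel()
    return X[:3]/X[3]
E
python3 - <<'E'
from h import *
t=snap('top','top0.png'); s=snap('side','side0.png')
print(robot.tip_reach, robot.sense())
for n,z in [('bar_1',.068),('tray_1',.006),('nut_hex',.033),('plain_nut_mid',.015),('flanged_nut',0),('roller',0),('card_stack',0)]:
    for nm,c in(('top',t),('side',s)):
        for d in vision.mark_of(n,nm): print(n,nm,np.round(d['location']),round(d['confidence'],2),onz(c,d['location'],z).round(3))
E
```

```text
0.025 {'time': 0.1, 'joint_pos': array([ 1.43061851e+00,  3.85494069e-01,  6.78524796e-03, -4.51668923e-04,
       -1.19399370e+00, -2.58588424e-01]), 'dq': array([ 0.00183013, -0.00333089,  0.0026941 ,  0.00075141,  0.00011243,
        0.00023278]), 'joint_torque': array([-2.75555531e-04, -3.91687953e+01,  1.87936217e+01,  4.23197597e+00,
        1.34901100e-02, -7.10441941e-05]), 'tcp_pos': array([0.24247251, 0.57552843, 0.24656667]), 'ee_rot': array([ 9.63848348e-04,  9.80171978e-01, -1.98146261e-01, -1.53148677e-04]), 'wrist_force': array([ 0.34187895,  0.33247987, -0.07060243]), 'ft_torque': array([0.02781308, 0.0120395 , 0.01144584]), 'gripper_force': 0.0, 'finger_gap': 0.9991805376055053}
bar_1 top [133. 152.] 0.8 [0.747 0.488 0.068]
bar_1 top [463. 306.] 0.79 [ 0.304 -0.273  0.068]
bar_1 top [190. 324.] 0.79 [0.313 0.352 0.068]
bar_1 top [527. 203.] 0.78 [ 0.538 -0.462  0.068]
bar_1 top [232. 190.] 0.67 [0.627 0.246 0.068]
bar_1 top [428. 190.] 0.56 [ 0.588 -0.228  0.068]
bar_1 top [353. 191.] 0.55 [ 0.602 -0.048  0.068]
bar_1 side [299. 145.] 0.7 [ 0.544 -0.463  0.068]
bar_1
[... 713 characters left out ...]
162.] 0.79 [ 0.421 -0.456  0.006]
tray_1 side [225. 397.] 0.73 [0.624 0.531 0.006]
tray_1 side [402. 353.] 0.69 [0.191 0.366 0.006]
tray_1 side [301. 244.] 0.59 [ 0.494 -0.019  0.006]
nut_hex top [236. 270.] 0.9 [0.435 0.249 0.033]
nut_hex side [309. 304.] 0.94 [0.443 0.246 0.033]
plain_nut_mid top [267. 182.] 0.82 [0.663 0.166 0.015]
plain_nut_mid side [237. 282.] 0.62 [0.661 0.164 0.015]
flanged_nut top [238. 266.] 0.86 [0.452 0.249 0.   ]
flanged_nut side [309. 314.] 0.66 [0.442 0.252 0.   ]
roller top [229. 188.] 0.64 [0.66  0.266 0.   ]
roller side [227. 310.] 0.5 [0.672 0.258 0.   ]
card_stack top [184. 255.] 0.81 [0.491 0.383 0.   ]
card_stack side [281. 349.] 0.69 [0.506 0.375 0.   ]
```

View pics/top0.png

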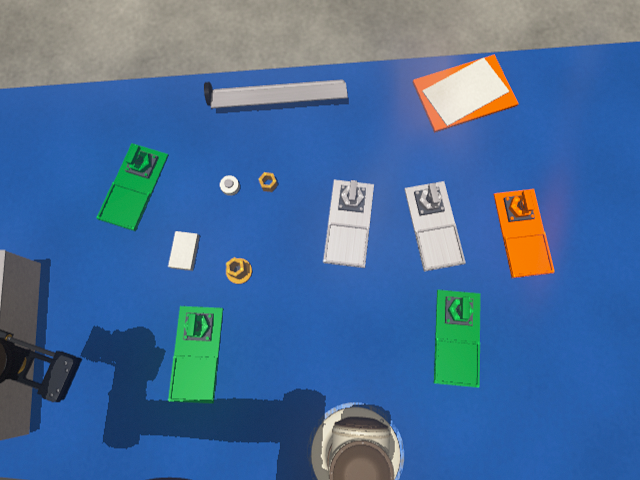

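View pics/side0.png

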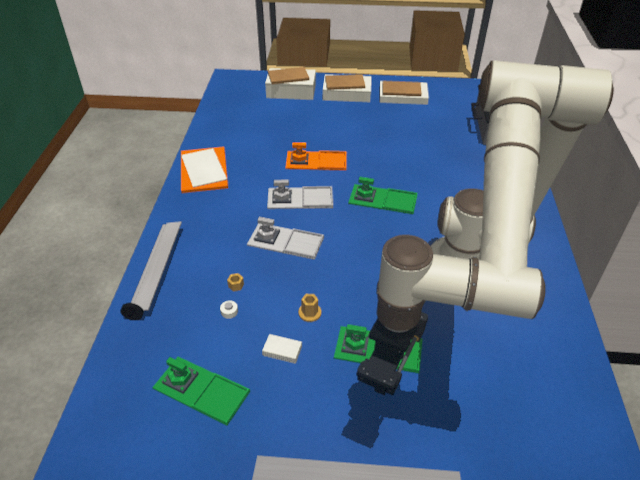

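The top view shows the two grey plates, with bars near (353,191) and (432,195) and trays near (346,245) and (440,247). The nut is at (236,270). The green and orange plates are decoys. I'll zoom in to get the bar directions.

Run:
```python
from h import *
a=cv2.imread('pics/top0.png')[170:275,315:475]; b=cv2.imread('pics/side0.png')[175:260,240:345]
a=cv2.resize(a,None,fx=5,fy=5,interpolation=cv2.INTER_CUBIC)[:, :800]
cv2.imwrite('pics/ctop.png',a)
c=cv2.imread('pics/top0.png')[245:290,215:260]
n=cv2.resize(c,(400,400),interpolation=cv2.INTER_CUBIC)
b=cv2.resize(b,(494,400),interpolation=cv2.INTER_CUBIC)
cv2.imwrite('pics/cside.png',cv2.resize(np.hstack([b,n]),None,fx=.89,fy=.89))
t=snap('top')
# tray rim-floor projections
```

```text
(no output)
```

View pics/ctop.png

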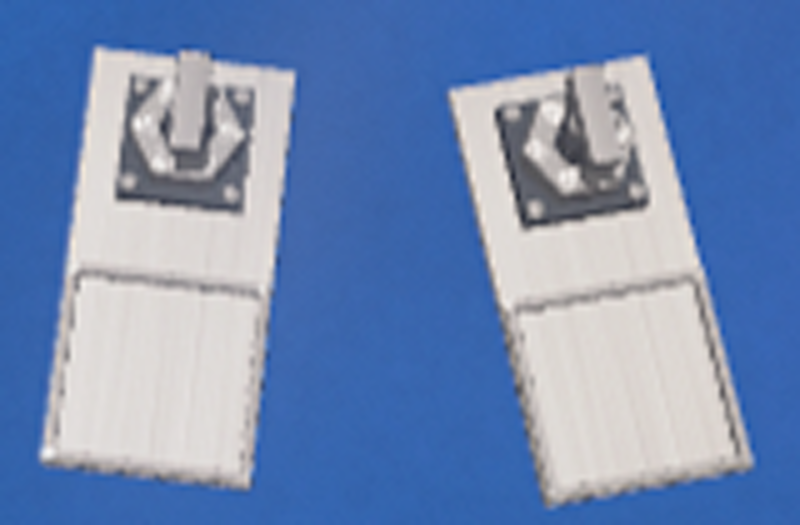

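View pics/cside.png

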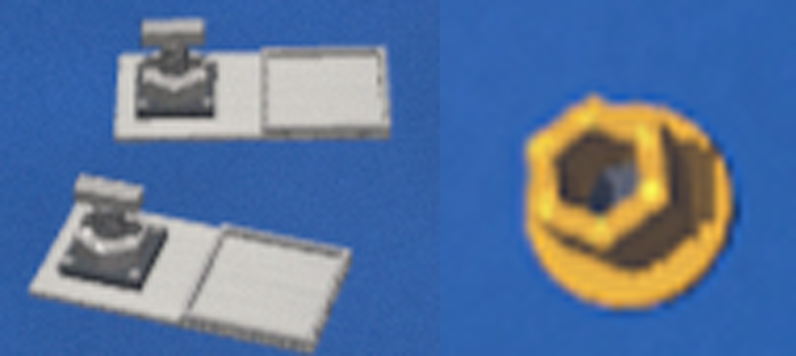

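```bash
cat >> h.py <<'E'
def line(c,quad,z,sc=5,off=(315,170)):
    P=np.array([onz(c,(np.array(q)+.5)/sc-.5+off,z)[:2] for q in quad]); return P
E
python3 - <<'E'
from h import *
t=snap('top'); s=snap('side')
print('cam', (-t['R'].T@t['t']).round(2), (-s['R'].T@s['t']).round(2))
for nm,q in (('A',[(177,55),(211,55),(207,148),(172,148)]),('B',[(577,65),(605,63),(625,162),(588,165)])):
    P=line(t,q,.076); d=P[0]+P[1]-P[2]-P[3]; print(nm,'bar c',P.mean(0).round(4),'ang',np.degrees(np.arctan2(d[1],d[0])).round(1),'len',np.linalg.norm(d)/2)
for nm,q in (('A',[(80,272),(262,293),(246,480),(55,460)]),('B',[(512,308),(694,278),(742,460),(548,492)])):
    P=line(t,q,.012); d=P[0]+P[1]-P[2]-P[3]; u=d/np.linalg.norm(d); c=P.mean(0); print(nm,'tray',c.round(4),'ang',np.degrees(np.arctan2(u[1],u[0])).round(1),np.linalg.norm(d)/2,'spindle',(c+.12*u).round(4))
sc=356/45; q=[(595,97),(668,130),(665,205),(605,250),(540,215),(530,145)]; q=[(a-440,b) for a,b in q]
P=line(t,q,.058,sc,(215,245)); c=P.mean(0); v=P-c; a=np.degrees(np.arctan2(v[:,1],v[:,0]))
print('nut',c.round(4),np.linalg.norm(v,axis=1).round(4),(a%60).round(1))
for n in('bar_1','nut_hex'):
  T=vision.mark_of(n,'top');S=vision.mark_of(n,'side')
  for i in T:
    for j in S:
      X=tri(t,i['location'],s,j['location'])
      e=np.linalg.norm(proj(t,X)-i['location'])
      if e<4 and .02<X[2]<.09: print(n,X.round(4),e.round(1))
E
```

```text
cam [0.19 0.04 1.18] [0.34 1.26 1.25]
A bar c [ 0.6013 -0.0471] ang -7.9 len 0.0477447761971328
B bar c [ 0.5791 -0.2417] ang 0.7 len 0.051030756061930034
A tray [ 0.4825 -0.0235] ang -11.2 0.09645687046189101 spindle [ 0.6002 -0.0467]
B tray [ 0.4598 -0.2514] ang 4.8 0.09453232647336816 spindle [ 0.5794 -0.2414]
nut [0.4396 0.2467] [0.0235 0.0236 0.0219 0.0233 0.0215 0.0232] [ 2.2 59.5 59.5  1.5  1.3  3.4]
bar_1 [ 0.5436 -0.4618  0.0625] 0.5
bar_1 [ 0.6    -0.0429  0.0656] 0.3
bar_1 [0.7418 0.4902 0.0824] 0.8
bar_1 [ 0.5876 -0.2373  0.0601] 0.1
bar_1 [0.3146 0.3494 0.0801] 1.5
bar_1 [ 0.297  -0.2773  0.069 ] 0.9
nut_hex [0.4416 0.2471 0.037 ] 2.9
```

```bash
cat > go.py <<'E'
import sys; from h import *
from scipy.spatial.transform import Rotation as Ro
x,y,z,a=map(float,sys.argv[1:5]); s=robot.sense(); q=s['ee_rot']; R=Ro.from_quat([q[1],q[2],q[3],q[0]]).as_matrix()
ang=np.degrees(np.arctan2(R[1,0],R[0,0])); t=(ang-a+180)%360-180
print('t',round(s['time'],2),'at',s['tcp_pos'].round(4),'ang',ang.round(1),'tilt',np.degrees(np.arccos(-R[2,2])).round(2),'shift mm',(R.T@(np.array([x,y,z])-s['tcp_pos'])*1000).round(1),'turn',t.round(1),'F',s['wrist_force'].round(1),'gap',round(87*s['finger_gap'],1),'g',s['gripper_force'],'j6',s['joint_pos'][5].round(2))
E
python3 go.py .6005 -.0465 .2 -8
```

```text
t 1.15 at [0.2426 0.5759 0.2475] ang -22.8 tilt 0.0 shift mm [571.5 434.6  47.6] turn -14.8 F [-0.4 -0.1 -0.3] gap 86.9 g 0.0 j6 -0.26
```

Call:
carry_out(steps=[[48,36,0,-3,60],[96,73,0,-6,60],[144,109,0,-9,60],[192,146,0,-12,60],[240,182,0,-14.8,60]])

```text
time: 1.78
tcp_pos: [0.3938, 0.3133, 0.2479]
ee_rot: [-0.0, 0.998, -0.069, 0.0]
wrist_force: [1.2, -0.0, -0.5]
finger_gap: 0.7
gripper_force: 0.0
```

Call:
carry_out(steps=[[48,37,0,0,60],[96,73,0,0,60],[144,109,0,0,60],[192,146,0,0,60],[240,180,0,0,60]])

```text
time: 2.4
tcp_pos: [0.6069, 0.1016, 0.2478]
ee_rot: [-0.0, 0.998, -0.07, 0.0]
wrist_force: [1.5, 0.9, 0.9]
finger_gap: 0.689
gripper_force: 0.0
```

```bash
python3 go.py .6005 -.0465 .13 -8
```

```text
t 2.4 at [0.6069 0.1016 0.2478] ang -8.1 tilt 0.03 shift mm [ 14.4 147.5 117.8] turn -0.1 F [1.5 0.9 0.9] gap 59.9 g 0.0 j6 1.0
```

Call:
carry_out(steps=[[5,50,0,0,50],[10,100,0,0,50],[14,147,30,0,50],[14,147,80,0,50],[14,147,117,0,50]])

```text
time: 3.02
tcp_pos: [0.5981, -0.0454, 0.1288]
ee_rot: [0.0, 0.997, -0.071, -0.001]
wrist_force: [0.8, 0.7, -0.1]
finger_gap: 0.576
gripper_force: 0.0
```

Call:
carry_out(steps=[[0,0,0,0,50],[0,0,0,0,50],[0,0,0,0,50],[0,0,0,0,50],[0,0,0,0,50]])

```text
time: 3.65
tcp_pos: [0.5991, -0.0442, 0.1313]
ee_rot: [-0.0, 0.998, -0.07, 0.001]
wrist_force: [0.0, -0.7, 0.4]
finger_gap: 0.578
gripper_force: 0.0
```

```bash
python3 go.py .6005 -.0465 .074 -8
python3 - <<'E'
from h import *
t=snap('top');s=snap('side')
c=[cv2.resize(i['color'][:,:,::-1][r[0]:r[1],r[2]:r[3]],(400,400),interpolation=cv2.INTER_CUBIC) for i,r in((t,(140,240,300,400)),(s,(165,265,220,320)))]
cv2.imwrite('pics/near.png',np.hstack(c))
E
```

```text
t 3.65 at [ 0.5991 -0.0442  0.1313] ang -8.0 tilt 0.08 shift mm [ 1.6  2.1 57.3] turn -0.0 F [ 0.  -0.7  0.4] gap 50.3 g 0.0 j6 1.23
```

View pics/near.png

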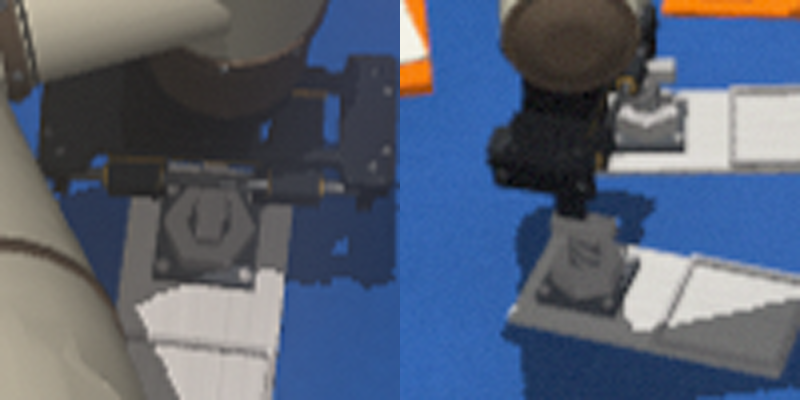

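Both views show the bar centred between the fingers once parallax is allowed for, so I descend.

Call:
carry_out(steps=[[2,2,15,0,50],[2,2,30,0,50],[2,2,45,0,50],[2,2,57,0,50],[2,2,57,0,50]])

```text
time: 4.38
tcp_pos: [0.5997, -0.0467, 0.072]
ee_rot: [0.0, 0.998, -0.07, -0.001]
wrist_force: [-0.1, 0.7, -0.2]
finger_gap: 0.574
gripper_force: 0.0
```

Call:
carry_out(steps=[[0,0,0,0,30],[0,0,0,0,18],[0,0,0,0,10],[0,0,0,0,10],[0,0,0,0,10]], newtons=25)

```text
time: 5.0
tcp_pos: [0.6007, -0.0469, 0.074]
ee_rot: [0.0, 0.998, -0.07, 0.0]
wrist_force: [-0.3, -2.2, 1.7]
finger_gap: 0.227
gripper_force: 25.0
```

```bash
python3 go.py .6005 -.0465 .074 -8
```

```text
t 5.0 at [ 0.6007 -0.0469  0.074 ] ang -8.0 tilt 0.04 shift mm [-0.3 -0.4  0. ] turn -0.0 F [-0.3 -2.2  1.7] gap 19.8 g 24.99938428401947 j6 1.24
```

Call:
carry_out(steps=[[0,0,0,9,10],[0,0,0,18,10],[0,0,0,27,10],[0,0,0,36,10],[0,0,0,45,10]])

```text
time: 5.62
tcp_pos: [0.6021, -0.0474, 0.0789]
ee_rot: [0.0, 0.894, -0.447, 0.002]
wrist_force: [-6.8, -1.1, 23.2]
finger_gap: 0.23
gripper_force: 25.0
```

```bash
python3 go.py .6005 -.0465 .074 -68
```

```text
t 5.62 at [ 0.6021 -0.0474  0.0789] ang -53.1 tilt 0.28 shift mm [-1.7  0.8  4.9] turn 14.9 F [-6.8 -1.1 23.2] gap 20.0 g 25.020519196987152 j6 0.45
```

Call:
carry_out(steps=[[0,0,-4,5,10],[0,0,-6,10,10],[0,0,-8,15,10],[0,0,-9,17,10],[0,0,-9,17,10]])

```text
time: 6.25
tcp_pos: [0.6017, -0.0472, 0.0825]
ee_rot: [-0.001, 0.819, -0.574, 0.001]
wrist_force: [4.3, -3.8, -2.4]
finger_gap: 0.234
gripper_force: 25.0
```

Call:
carry_out(steps=[[0,0,0,0,50],[0,0,0,0,50],[0,0,0,0,50],[0,0,-20,0,50],[0,0,-70,0,50]])

```text
time: 6.88
tcp_pos: [0.5986, -0.0465, 0.1506]
ee_rot: [0.002, 0.819, -0.574, -0.003]
wrist_force: [1.3, 0.3, 0.8]
finger_gap: 0.572
gripper_force: 0.0
```

```bash
python3 go.py .5795 -.2415 .13 1.5
```

```text
t 6.88 at [ 0.5986 -0.0465  0.1506] ang -70.1 tilt 0.41 shift mm [176.8  84.3  20.8] turn -71.6 F [1.3 0.3 0.8] gap 49.7 g 0.0 j6 0.16
```

Call:
carry_out(steps=[[35,17,-10,-10,50],[70,34,-10,-20,50],[105,50,-10,-30,50],[140,67,0,-40,50],[177,84,10,-50,50]])

```text
time: 7.5
tcp_pos: [0.5818, -0.2425, 0.1425]
ee_rot: [-0.0, 0.985, -0.171, 0.0]
wrist_force: [0.6, 0.5, -0.0]
finger_gap: 0.576
gripper_force: 0.0
```

Call:
carry_out(steps=[[0,0,0,-10,50],[0,0,0,-20,50],[0,0,0,-21.6,50],[0,0,0,-21.6,50],[0,0,0,-21.6,50]])

```text
time: 8.12
tcp_pos: [0.582, -0.2414, 0.1426]
ee_rot: [-0.0, 1.0, 0.013, 0.0]
wrist_force: [-0.7, -0.2, 0.4]
finger_gap: 0.577
gripper_force: 0.0
```

```bash
python3 go.py .5795 -.2415 .072 1.5
python3 - <<'E'
from h import *
t=snap('top');s=snap('side')
for nm,c in(('top',t),('side',s)):
    for d in vision.mark_of('bar_1',nm): print(nm,np.round(d['location']),round(d['confidence'],2),onz(c,d['location'],.068).round(3),onz(c,d['location'],.078).round(3))
c=[cv2.resize(i['color'][:,:,::-1][r[0]:r[1],r[2]:r[3]],(400,400),interpolation=cv2.INTER_CUBIC) for i,r in((t,(140,260,330,450)),(s,(165,265,220,320)))]
cv2.imwrite('pics/near2.png',np.hstack(c))
E
```

```text
t 8.12 at [ 0.582  -0.2414  0.1426] ang 1.5 tilt 0.0 shift mm [-2.6  0.1 70.6] turn -0.0 F [-0.7 -0.2  0.4] gap 50.2 g 0.0 j6 1.73
top [465. 308.] 0.62 [ 0.299 -0.275  0.068] [ 0.298 -0.273  0.078]
top [133. 150.] 0.57 [0.753 0.489 0.068] [0.748 0.485 0.078]
top [352. 188.] 0.47 [ 0.609 -0.046  0.068] [ 0.605 -0.046  0.078]
top [531. 200.] 0.47 [ 0.543 -0.473  0.068] [ 0.54  -0.468  0.078]
top [434. 192.] 0.44 [ 0.583 -0.242  0.068] [ 0.579 -0.239  0.078]
top [268. 182.] 0.42 [0.641 0.157 0.068] [0.637 0.156 0.078]
side [177. 362.] 0.59 [0.745 0.483 0.068] [0.742 0.489 0.078]
side [265. 219.] 0.57 [ 0.608 -0.056  0.068] [ 0.606 -0.045  0.078]
side [301. 144.] 0.54 [ 0.536 -0.47   0.068] [ 0.534 -0.456  0.078]
side [280. 182.] 0.46 [ 0.586 -0.243  0.068] [ 0.584 -0.23   0.078]
side [371. 180.] 0.46 [ 0.284 -0.28   0.068] [ 0.284 -0.267  0.078]
side [355. 327.] 0.46 [0.316 0.341 0.068] [0.316 0.349 0.078]
```

View pics/near2.png

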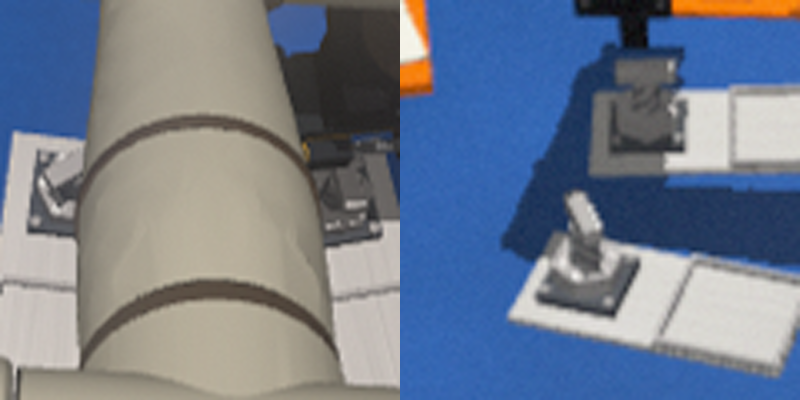

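Spindle A has clearly turned clockwise and risen, so it's the left-hand one. The gripper is lined up over bar B.

Call:
carry_out(steps=[[-2,0,20,0,50],[-2,0,40,0,50],[-2,0,60,0,50],[-2,0,70,0,50],[-2,0,70,0,50]])

```text
time: 8.95
tcp_pos: [0.5797, -0.2416, 0.072]
ee_rot: [-0.0, 1.0, 0.014, -0.001]
wrist_force: [-0.6, 0.7, 0.2]
finger_gap: 0.569
gripper_force: 0.0
```

Call:
carry_out(steps=[[0,0,0,0,30],[0,0,0,0,18],[0,0,0,0,10],[0,0,0,0,10],[0,0,0,0,10]])

```text
time: 9.57
tcp_pos: [0.5802, -0.2419, 0.073]
ee_rot: [0.0, 1.0, 0.014, 0.0]
wrist_force: [0.1, -1.3, 0.8]
finger_gap: 0.231
gripper_force: 25.0
```

Call:
carry_out(steps=[[0,0,1,9,10],[0,0,2,18,10],[0,0,4,27,10],[0,0,6,36,10],[0,0,7,45,10]])

```text
time: 10.2
tcp_pos: [0.5798, -0.2426, 0.0656]
ee_rot: [0.001, 0.928, -0.372, 0.0]
wrist_force: [-1.1, -4.6, -2.1]
finger_gap: 0.234
gripper_force: 25.0
```

Call:
carry_out(steps=[[0,0,1,6,10],[0,0,2,12,10],[0,0,3,17,10],[0,0,3,17,10],[0,0,3,17,10]])

```text
time: 10.82
tcp_pos: [0.5796, -0.2428, 0.0626]
ee_rot: [0.001, 0.864, -0.503, -0.0]
wrist_force: [-1.8, -5.2, -0.2]
finger_gap: 0.23
gripper_force: 25.0
```

```bash
python3 go.py .5795 -.2415 .072 -61
```

```text
t 10.82 at [ 0.5796 -0.2428  0.0626] ang -60.4 tilt 0.07 shift mm [-1.1 -0.5 -9.4] turn 0.6 F [-1.8 -5.2 -0.2] gap 20.0 g 24.99991089105606 j6 0.65
```

Call:
carry_out(steps=[[0,0,0,0,50],[0,0,0,0,50],[0,0,0,0,50],[0,0,-40,0,50],[0,0,-100,0,70]])

```text
time: 11.45
tcp_pos: [0.5788, -0.241, 0.1614]
ee_rot: [0.001, 0.864, -0.503, -0.003]
wrist_force: [0.9, 0.9, 0.1]
finger_gap: 0.621
gripper_force: 0.0
```

```bash
python3 go.py .440 .247 .17 1
python3 - <<'E'
from h import *
s=snap('side'); 
cv2.imwrite('pics/near3.png',cv2.resize(s['color'][:,:,::-1][165:265,240:340],(400,400),interpolation=cv2.INTER_CUBIC))
E
```

```text
t 11.45 at [ 0.5788 -0.241   0.1614] ang -60.4 tilt 0.32 shift mm [-493.  -120.1   -7.2] turn -61.4 F [0.9 0.9 0.1] gap 54.0 g 0.0 j6 0.65
```

View pics/near3.png

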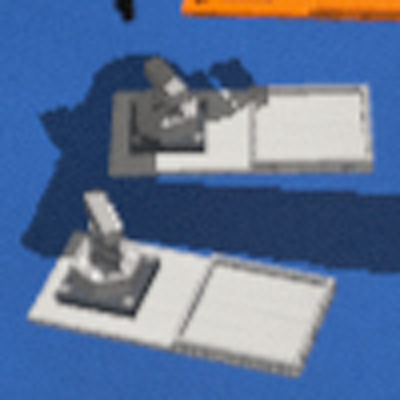

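Both bars are turned, A risen (front) and B sunk (back). Now for the nut.

Call:
carry_out(steps=[[-55,-14,-20,-9,70],[-110,-27,-20,-18,70],[-165,-40,-20,-27,70],[-220,-54,-20,-36,70],[-275,-67,-20,-45,70]])

```text
time: 12.12
tcp_pos: [0.5021, 0.0326, 0.1828]
ee_rot: [-0.0, 0.991, -0.132, 0.001]
wrist_force: [1.0, -0.3, 0.4]
finger_gap: 0.802
gripper_force: 0.0
```

```bash
python3 go.py .440 .247 .17 1
```

```text
t 12.12 at [0.5021 0.0326 0.1828] ang -15.1 tilt 0.08 shift mm [-115.9 -190.8   12.9] turn -16.1 F [ 1.  -0.3  0.4] gap 69.8 g 0.0 j6 0.92
```

Call:
carry_out(steps=[[-29,-48,3,-8,70],[-58,-96,6,-16,70],[-87,-144,10,-16,70],[-116,-191,12,-16,70],[-116,-191,12,-16,70]])

```text
time: 12.75
tcp_pos: [0.4408, 0.249, 0.1705]
ee_rot: [-0.001, 1.0, 0.008, 0.0]
wrist_force: [-0.3, 0.0, 0.2]
finger_gap: 0.805
gripper_force: 0.0
```

Call:
carry_out(steps=[[0,0,0,0,70],[0,0,0,0,70],[0,0,0,0,70],[0,0,0,0,70],[0,0,0,0,70]])

```text
time: 13.38
tcp_pos: [0.4419, 0.2453, 0.1706]
ee_rot: [-0.0, 1.0, 0.004, 0.0]
wrist_force: [-0.0, -0.1, 1.1]
finger_gap: 0.8
gripper_force: 0.0
```

```bash
python3 go.py .440 .247 .048 1
python3 - <<'E'
from h import *
t=snap('top');s=snap('side')
for nm,c in(('top',t),('side',s)):
    for d in vision.mark_of('nut_hex',nm): print(nm,np.round(d['location']),round(d['confidence'],2),onz(c,d['location'],.033).round(3))
c=[cv2.resize(i['color'][:,:,::-1][r[0]:r[1],r[2]:r[3]],(400,400),interpolation=cv2.INTER_CUBIC) for i,r in((t,(210,310,180,280)),(s,(245,345,260,360)))]
cv2.imwrite('pics/near4.png',np.hstack(c))
E
```

```text
t 13.38 at [0.4419 0.2453 0.1706] ang 0.5 tilt 0.01 shift mm [ -1.9  -1.7 122.6] turn -0.5 F [-0.  -0.1  1.1] gap 69.6 g 0.0 j6 0.75
top [234. 270.] 0.95 [0.436 0.254 0.033]
top [228. 189.] 0.74 [0.644 0.263 0.033]
side [311. 302.] 0.95 [0.439 0.238 0.033]
side [310. 314.] 0.27 [0.436 0.277 0.033]
```

View pics/near4.png

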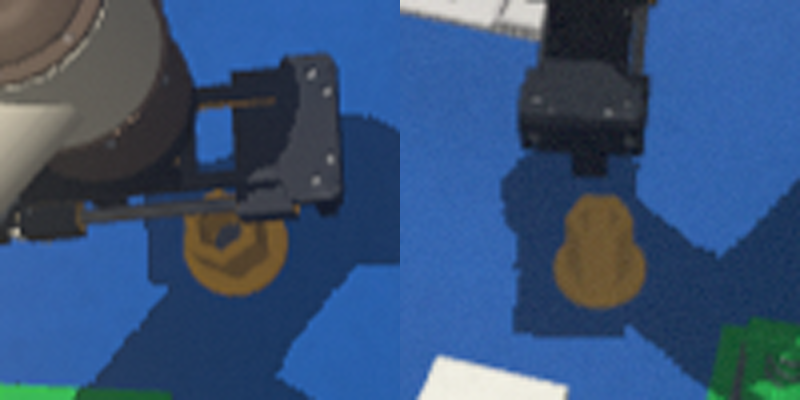

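The nut stands under the open fingers, and the position agrees. I'll descend and grip it.

Call:
carry_out(steps=[[-2,-1.5,30,0,75],[-2,-1.5,60,0,75],[-2,-1.5,90,0,75],[-2,-1.5,115,0,75],[-2,-1.5,127,0,75]])

```text
time: 14.2
tcp_pos: [0.4393, 0.2467, 0.0423]
ee_rot: [0.001, 1.0, 0.005, -0.001]
wrist_force: [0.1, -0.3, -1.3]
finger_gap: 0.859
gripper_force: 0.0
```

Call:
carry_out(steps=[[0,0,0,0,75],[0,0,0,0,60],[0,0,0,0,45],[0,0,0,0,30],[0,0,0,0,30]], newtons=35)

```text
time: 14.82
tcp_pos: [0.4398, 0.2472, 0.0439]
ee_rot: [-0.0, 1.0, 0.005, 0.0]
wrist_force: [0.2, -0.0, 0.4]
finger_gap: 0.494
gripper_force: 0.0
```

```bash
python3 go.py .440 .247 .043 1
```

```text
t 14.82 at [0.4398 0.2472 0.0439] ang 0.6 tilt 0.04 shift mm [0.2 0.2 0.9] turn -0.4 F [ 0.2 -0.   0.4] gap 42.9 g 0.0 j6 0.75
```

Call:
carry_out(steps=[[0,0,0,0,30],[0,0,0,0,30],[0,0,0,0,30],[0,0,-15,0,30],[0,0,-40,0,30]])

```text
time: 15.45
tcp_pos: [0.4388, 0.2462, 0.0832]
ee_rot: [0.001, 1.0, 0.005, -0.001]
wrist_force: [0.0, -0.2, -2.8]
finger_gap: 0.461
gripper_force: 34.5
```

```bash
python3 go.py .4825 -.0235 .130 0.6;python3 go.py .4398 .2472 .043 1
```

```text
t 15.45 at [0.4388 0.2462 0.0832] ang 0.5 tilt 0.22 shift mm [ 41.1 270.2 -46.3] turn -0.1 F [ 0.  -0.2 -2.8] gap 40.1 g 34.51781158848462 j6 0.75
t 15.45 at [0.4388 0.2462 0.0832] ang 0.5 tilt 0.22 shift mm [ 1.2 -1.1 40.2] turn -0.5 F [ 0.  -0.2 -2.8] gap 40.1 g 34.51781158848462 j6 0.75
```

Call:
carry_out(steps=[[3,20,-35,0,30],[13,80,-45,0,30],[23,140,-45,0,30],[32,200,-45,0,30],[41,250,-40,0,30]])

```text
time: 16.08
tcp_pos: [0.4828, -0.0045, 0.1241]
ee_rot: [-0.0, 1.0, 0.004, 0.0]
wrist_force: [0.3, -0.3, -3.1]
finger_gap: 0.46
gripper_force: 34.5
```

Call:
carry_out(steps=[[0,20,0,0,30],[0,20,20,0,30],[0,20,40,0,30],[0,20,50,0,30],[0,20,50,0,30]])

```text
time: 16.7
tcp_pos: [0.4828, -0.0226, 0.0732]
ee_rot: [0.0, 1.0, 0.005, -0.001]
wrist_force: [0.4, -0.3, -3.9]
finger_gap: 0.461
gripper_force: 34.5
```

```bash
python3 go.py .4825 -.0235 .050 0.6
python3 - <<'E'
from h import *
s=snap('side');t=snap('top')
for nm,c in(('top',t),('side',s)):
  for n,z in(('nut_hex',.06),('tray_1',.006)):
    for d in vision.mark_of(n,nm)[:6]: print(n,nm,np.round(d['location']),round(d['confidence'],2),onz(c,d['location'],z).round(3))
cv2.imwrite('pics/near5.png',cv2.resize(s['color'][:,:,::-1][195:295,240:340],(500,500),interpolation=cv2.INTER_CUBIC))
E
```

```text
t 16.7 at [ 0.4828 -0.0226  0.0732] ang 0.6 tilt 0.1 shift mm [-0.3  0.9 23.2] turn -0.0 F [ 0.4 -0.3 -3.9] gap 40.1 g 34.51781755979937 j6 1.29
nut_hex top [348. 243.] 0.46 [ 0.474 -0.025  0.06 ]
tray_1 top [459. 360.] 0.74 [ 0.184 -0.261  0.006]
tray_1 top [532. 253.] 0.65 [ 0.427 -0.478  0.006]
tray_1 top [122. 208.] 0.65 [0.625 0.538 0.006]
tray_1 top [439. 244.] 0.61 [ 0.468 -0.252  0.006]
tray_1 top [346. 244.] 0.58 [ 0.485 -0.021  0.006]
nut_hex side [302. 229.] 0.47 [ 0.488 -0.027  0.06 ]
nut_hex side [304. 239.] 0.41 [0.477 0.017 0.06 ]
tray_1 side [299. 244.] 0.96 [ 0.498 -0.018  0.006]
tray_1 side [398. 201.] 0.96 [ 0.187 -0.25   0.006]
tray_1 side [222. 398.] 0.87 [0.628 0.536 0.006]
tray_1 side [401. 350.] 0.62 [0.193 0.359 0.006]
```

View pics/near5.png

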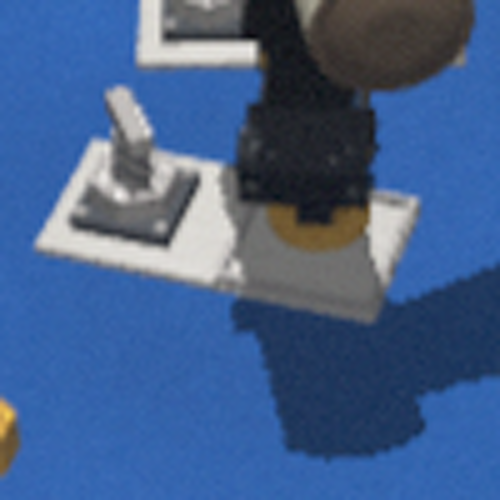

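The held nut hangs over tray A, roughly centred. I'll lower it.

Call:
carry_out(steps=[[2,0,8,0,30],[2,0,15,0,30],[2,0,19,0,30],[2,0,22,0,30],[2,0,23,0,30]])

```text
time: 17.62
tcp_pos: [0.4852, -0.0225, 0.0503]
ee_rot: [0.0, 1.0, 0.005, -0.0]
wrist_force: [-0.6, -0.1, -2.6]
finger_gap: 0.459
gripper_force: 34.5
```

```bash
python3 go.py .4845 -.0235 .050 0.6
```

```text
t 17.62 at [ 0.4852 -0.0225  0.0503] ang 0.6 tilt 0.03 shift mm [-0.7  1.   0.3] turn -0.0 F [-0.6 -0.1 -2.6] gap 40.0 g 34.51777440192018 j6 1.29
```

Call:
carry_out(steps=[[0,0,0.5,0,30],[0,0,0.5,0,44],[0,0,0.5,0,55],[0,0,0.5,0,70],[0,0,0.5,0,75]])

```text
time: 18.25
tcp_pos: [0.4855, -0.0225, 0.0503]
ee_rot: [-0.0, 1.0, 0.005, 0.0]
wrist_force: [-0.3, -0.3, -0.7]
finger_gap: 0.761
gripper_force: 0.0
```

Call:
carry_out(steps=[[0,0,0,0,75],[0,0,0,0,75],[0,0,-30,0,75],[0,0,-70,0,75],[0,0,-120,0,75]])

```text
time: 18.88
tcp_pos: [0.4846, -0.0227, 0.1706]
ee_rot: [0.0, 1.0, 0.005, -0.001]
wrist_force: [1.5, 0.4, -0.5]
finger_gap: 0.862
gripper_force: 0.0
```

Call:
carry_out(steps=[[0,-50,0,0,75],[0,-100,0,0,75],[0,-150,0,0,75],[0,-200,0,0,75],[0,-200,0,0,75]])

```text
time: 19.5
tcp_pos: [0.4835, 0.1804, 0.17]
ee_rot: [-0.0, 1.0, 0.007, 0.0]
wrist_force: [-0.5, -0.8, -0.1]
finger_gap: 0.86
gripper_force: 0.0
```

Run:
```python
from h import *
s=snap('side');t=snap('top')
for nm,c in(('top',t),('side',s)):
  for n,z in(('nut_hex',.039),('flanged_nut',.006),('tray_1',.006)):
    for d in vision.mark_of(n,nm)[:6]:
      X=onz(c,d['location'],z)
      if abs(X[0]-.48)<.05 and abs(X[1]+.02)<.05: print(n,nm,round(d['confidence'],2),X.round(3))
c=[cv2.resize(i['color'][:,:,::-1][r[0]:r[1],r[2]:r[3]],(400,400),interpolation=cv2.INTER_CUBIC) for i,r in((t,(170,270,300,400)),(s,(165,265,240,340)))]
cv2.imwrite('pics/fin.png',np.hstack(c)); print(robot.sense()['wrist_force'])
```

```text
nut_hex top 0.77 [ 0.479 -0.016  0.039]
flanged_nut top 0.69 [ 0.488 -0.02   0.006]
tray_1 top 0.85 [ 0.488 -0.016  0.006]
nut_hex side 0.44 [ 0.479 -0.022  0.039]
flanged_nut side 0.45 [ 0.484 -0.02   0.006]
tray_1 side 0.77 [ 0.49  -0.02   0.006]
[ 0.95576158 -0.23691878  0.50403946]
```

View pics/fin.png

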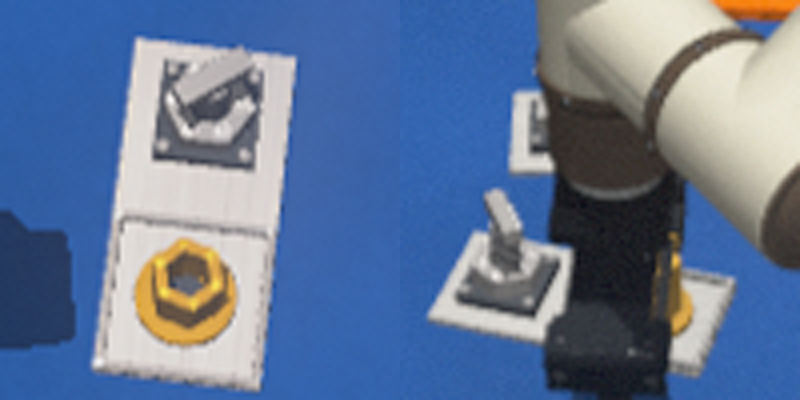

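The nut stands upright, centred in the tray of the risen spindle, and the arm is clear.

```bash
python3 -c "
from workcell import robot; print(robot.sign_off())"
```

```text
the job is handed in; nothing more can be done
None
```

Both spindles are turned about 60° clockwise, and the flanged nut stands upright near the centre of the tray of the one that rose (the left-hand spindle); the job is handed in at about 20 s, with no verdict returned.

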